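Weigh a returned lunchbox on the spring scale

TASK

Weigh the returned lunchbox: hang it by its handle across both prongs of the spring scale's hook, easing the weight on so slowly and gently that the hook neither drops nor springs when you let go, and never pulling the hook down hard. Let go of it, and once the lunchbox hangs still by itself, press the black record button on the console fully in and release it, leaving the lunchbox hanging on the scale. Leave the salt shaker, train car and wrench where they are.

Things in the scene. Friction and masses are not known exactly. Their poses are not given: they have to be found in the camera images.
- lunchbox: Blue plastic lunchbox standing on the ledge, 95 (x) x 170 (y) x 90 (z) mm, with a rigid upright bail handle on its lid. Unknown mass between 0.24 and 0.96 kg, centred. Origin at the centre of the underside; its z is up, its y along the handle. It may stand at either side of the ledge; the scale stands at the other.
- lunchbox_handle (a point): Middle of the handle's grip bar, 144 mm above the lunchbox's underside. The bar is 120 mm long along the lunchbox's y, 16 mm wide (x) and 12 mm high (z), straight and flat-sided; under it is an opening 48 mm high (down to the lid) and 100 mm long (between the handle's two legs).
- scale: Spring scale fixed on the ledge: grey column 45 x 60 mm, 292 mm high, with a twin-pronged steel hook reaching out towards its own -x (roughly towards the robot). Origin on the ledge straight below the hook's seat; the column's near face is 137 mm, the near edge of its 10 mm base plate 105 mm to +x of the origin.
- hook_seat (a point): Midway between the hook's two prongs, level with the top of their seats; moves with the hook; axes as the scale's (x towards the column, z up). The prongs are 8 mm round bars along x at y = -32 and +32 mm, nothing between them until a steel back plate at x = +125 mm. Seats are flat from x = -12 to +12 mm. With the bar seated across both prongs, the bar's middle is 6 mm above this point.
- hook_tips (a point): Midway between the tops of the prongs' upturned tips, 26 mm to -x of the seat point and 16 mm above it; a slope joins tip and flat seat. Behind the seat each prong slopes up to a straight arm whose top is 12 mm above the seat from x = +24 mm on. The handle comes in from the -x side, its bar above the tips and the prongs passing through the opening under the bar, and is then lowered.
- twin_hook (a joint): How far the sprung hook has dipped, m: 0 unloaded (seat 245 mm above the ledge), 0.08 at its lower stop. It stays up until loaded with about 0.6 N, then sinks about 7 mm per N (140 N/m), lightly damped. The scale is overloaded at 12 N; a hook moving faster than 0.07 m/s has been dropped or let spring.
- record_top (a point): Middle of the top face of the black round record button (32 mm across) on a grey console, 80 x 80 x 45 mm, fixed on the ledge near its middle. Press straight down.
- record (a joint): How far the record button is pressed, m: 0 out, 0.006 fully in; it springs back. About 5 N presses it fully in.
- ledge: Fixed zinc-plated steel ledge, 440 x 1100 mm, 25 mm high, with a 25 mm upstand along its far edge; all of these things stand on its top. Origin at the centre of its underside.
- shaker: White ceramic salt shaker, 42 mm wide, 76 mm high, a bystander. Origin at the centre of its underside.
- traincar: Red wooden toy train car, 84 x 40 x 42 mm high, a bystander. Origin at the centre of its underside, x along its length.
- wrench: Black steel adjustable wrench lying flat, 170 mm long, 11 mm thick, a bystander. Origin under its middle, x along it.
Things that resemble listed ones, but are neither listed nor needed, are in the scene too. What is shaped like the lunchbox but red is not meant.

How it is judged (in metres and radians):
On the way, in this order (a step that is already met when the one before it is completed fails the run):
1. the lunchbox hangs by its handle across both prongs, let go and still (distance between lunchbox_handle and hook_seat below 0.022 m and z of lunchbox_handle in the frame of hook_seat between 0 and 0.014 m and angle between lunchbox's own z axis and vertical below 0.15 rad and contact force between lunchbox and scale above 1.5 N and value of joint twin_hook above 0.008 m and velocity of joint twin_hook between -0.01 and 0.01 m/s and linear speed of lunchbox below 0.02 m/s and angular speed of lunchbox below 0.25 rad/s and contact force between each of the arm, the fingers and lunchbox below 0.1 N and contact force between the fingers and scale below 0.1 N), for 0.5 s.
2. the record button is pressed in while the lunchbox hangs still (value of joint record above 0.0045 m and distance between lunchbox_handle and hook_seat below 0.022 m and z of lunchbox_handle in the frame of hook_seat between 0 and 0.014 m and angle between lunchbox's own z axis and vertical below 0.15 rad and contact force between lunchbox and scale above 1.5 N and value of joint twin_hook above 0.008 m and contact force between each of the arm, the fingers and lunchbox below 0.1 N and contact force between the fingers and scale below 0.1 N), for 0.05 s.
At the end, for the whole second after the job is handed in: The lunchbox hangs still and upright (0.15 rad), let go, its bar across both prongs (bar middle within 22 mm of the seat point, 0 to 14 mm above it), the hook still and dipped at least 8 mm; the button is out again (under 1.5 mm) (all of step 1 and value of joint record below 0.0015 m); the robot touches nothing.
It fails at once if the hook moves faster than 0.07 m/s (dropped, sprung or knocked) (velocity of joint twin_hook above 0.07 m/s or velocity of joint twin_hook below -0.07 m/s).
It fails at once if the lunchbox loads the scale with more than 12 N (contact force between lunchbox and scale above 12 N).
It fails at once if the record button is pressed while the lunchbox is not hanging free and still (value of joint record above 0.003 m and not (distance between lunchbox_handle and hook_seat below 0.022 m and z of lunchbox_handle in the frame of hook_seat between 0 and 0.014 m and angle between lunchbox's own z axis and vertical below 0.15 rad and contact force between lunchbox and scale above 1.5 N and value of joint twin_hook above 0.008 m and velocity of joint twin_hook between -0.01 and 0.01 m/s and linear speed of lunchbox below 0.02 m/s and angular speed of lunchbox below 0.25 rad/s and contact force between each of the arm, the fingers and lunchbox below 0.1 N and contact force between the fingers and scale below 0.1 N)).
It fails at once if a bystander is moved more than 20 mm (distance of any of shaker, traincar, wrench from where it was at the start of the episode above 0.02 m).
It also fails if it takes over 72 s, if anything falls off the work surface, if the arm or the gripper's body presses on something with over 40 N, if the wrist force passes 120 N, or if a joint passes its speed limit or range.

ROBOT

A 6-joint arm with a two-finger parallel gripper is mounted at the origin on the work surface. World frame = base frame: x ahead of the robot, y to its left, z up, the work surface at z = 0. Lengths are in m, angles in degrees, forces in N, time in s.
With the tool pointing down it reaches from about 0.35 to 0.725 m from the base axis. Payload 4.3 kg.
Tool frame: the origin (TCP) lies at the very end of the fingers, on their centre line; the grasp point (between the pads) lies 19 mm behind it (r.grip_point_offset is the distance from the TCP to the grasp point, in m); z points along the fingers, y is the line along which they close (so a half turn about z gives the same grasp; the last joint's range is limited). The gripper opens to 85 mm and grips with 20 to 120 N. Pads are 22 mm wide; open, the fingers measure 114 mm over their backs; the gripper's body (76 mm by 85 mm) begins 54 mm behind the grasp point. The pads swing forward as they close: fully open they stand 13 mm farther back than shut.
Start: joints at [-71.236, 21.618, 4.641, 73.018, 0, 83.68], TCP at [0.244, -0.521, 0.231] pointing down, gripper open.
Joint ranges: [-156.06, 156.06], [-48.1, 94.91], [-58.44, 69.94], [-101.28, 121.22], [-78.64, 73.56], [-180, 180]. Speed limits (degrees/s): [147.25, 147.25, 180, 180, 180, 180].

INTERFACE

Orientations are given as a 3x3 rotation matrix whose columns are the frame's x, y, z axes.
In Python, from station import sense, viewer, job_done, r gives the robot as it stands. The module is installed in compiled form; this text tells all that it offers.
- The arm moves only by the tool arm_command, never from a script. Its argument "commands" is a list of rows, each a list of 7 numbers: the finger opening in m, from 0 to 0.0854, then the shift along the tool's x, y, z in m, then the turn, a rotation vector about the tool's x, y, z in degrees. A call has exactly 5 rows; each row shifts and turns the commanded pose from where the row before left it, along the tool's axes as they then stand; what a row does not reach is not made up. A row lasts 1/10 s, in which the tool goes at most 50 mm and 8.59 degrees, less where a joint would pass 70% of its speed; a pose out of reach is approached as far as the arm can. A call with a gripper value outside its range is refused whole. The fingers move at their own pace and stop on an object; the grip force is fixed at half the most. Time passes only in rows, so rows that do not move let the fingers close, or fill a call up. It gives the time, the measured TCP pose, the force, the opening and the grip force at its end, in the units of the state.
- sense(): the state, without advancing time (a new reading comes with each control period).
- viewer.get_image(name): name is "scene" or "top"; returns a dict with "image" (420x560x3 uint8, red, green, blue), "fovy" (degrees; the focal length in pixels is half the picture's height over the tangent of half this angle, whatever the lens; pixels are square), "cx", "cy" (the principal point, pixels), "rvec" (rotation vector, rad) and "tvec" (3), from world to camera coordinates, as OpenCV has them. Camera axes: x right, y down, z forward; pixel columns grow to the right and rows downward; lengths in m; the calibration is good to about 2 mm. A picture is of the moment at which its call begins. There is no depth.
- job_done(): hands the job in; it is judged then, once.
The state is a dict: "time": time; "joints": joint angles; "dq": joint speeds; "tau": joint torques, N m; "eef_pos": TCP position; "ee_rot": TCP orientation; "wrist_force": force on the tool from outside, world axes, zero at the start; "wrist_torque": the same for the moment, N m; "opening": opening from 0.0 (shut) to 1.0 (fully open); "finger_force": force on a finger pad.
Only numpy, scipy, OpenCV 4.12 (cv2) and the standard library are available. Lean on these libraries where they do the work, as an engineer would, in place of code of your own. Each camera call takes 0.05 s, during which the arm holds its last target. There are 200 camera calls.

## Working session

There is one attempt and no reset: what is moved stays moved. The work goes in short steps, Python scripts to look and compute and a tool call to move; the robot and the scene stay as the last step left them, time stands still between calls to the robot, and variables do not carry over. Pictures are saved under pics/ and viewed, at most 10 in all, crops included, and the job is handed in when it is done.

Besides the shell and the picture viewer there is one more tool, called after ">>>" by a JSON object that holds its "name" and its "arguments", one argument or row to a line. arm_command: Moves the arm, as the interface text tells. Its arguments: {"type":"object","properties":{"commands":{"type":"array"}},"required":["commands"]}

```bash
mkdir -p pics
cat > h.py <<'E'
import numpy as np, cv2
from station import sense, viewer, job_done, r
def cam(n):
    d=viewer.get_image(n); im=d["image"]; h=im.shape[0]
    f=h/2/np.tan(np.radians(d["fovy"])/2)
    R=cv2.Rodrigues(np.array(d["rvec"],float))[0]; t=np.array(d["tvec"],float).ravel()
    return dict(im=im,f=f,c=(d["cx"],d["cy"]),R=R,t=t,o=-R.T@t)
def ray(c,u,v):
    d=c["R"].T@np.array([(u-c["c"][0])/c["f"],(v-c["c"][1])/c["f"],1]); return d/np.linalg.norm(d)
def onz(c,u,v,z):
    d=ray(c,u,v); return c["o"]+d*(z-c["o"][2])/d[2]
def proj(c,p):
    q=c["R"]@np.array(p)+c["t"]; return q[:2]/q[2]*c["f"]+np.array(c["c"])
def tri(c1,p1,c2,p2):
    d1,d2=ray(c1,*p1),ray(c2,*p2); A=np.stack([d1,-d2],1)
    s=np.linalg.lstsq(A,c2["o"]-c1["o"],rcond=None)[0]
    a,b=c1["o"]+d1*s[0],c2["o"]+d2*s[1]; return (a+b)/2,np.linalg.norm(a-b)
def save(im,n,box=None,k=1):
    if box: im=im[box[1]:box[3],box[0]:box[2]]
    cv2.imwrite("pics/"+n,cv2.resize(im[...,::-1],None,fx=k,fy=k,interpolation=cv2.INTER_CUBIC))
E
python3 - <<'E'
from h import *
for n in("scene","top"):
    c=cam(n); save(c["im"],n+"0.png",k=1.4); print(n,c["o"],c["f"],c["c"],c["R"])
s=sense(); print(s["eef_pos"],s["ee_rot"],s["time"],s["wrist_force"])
E
```

```text
scene [ 1.12673809 -0.17486121  0.95794953] 447.80735129802105 (283.2110346390127, 202.99865971879353) [[ 0.24249318  0.97013093  0.00656041]
 [ 0.73172803 -0.17845373 -0.65782092]
 [-0.63700169  0.16431752 -0.7531458 ]]
top [ 0.3849251  -0.00380084  1.43315182] 477.6832653424637 (277.92331584693375, 217.62715821028524) [[-0.00909002 -0.99995742  0.00158793]
 [-0.99813379  0.00897753 -0.06040151]
 [ 0.06038469 -0.00213401 -0.9981729 ]]
[ 0.24358402 -0.52020748  0.23045836] [[ 9.05672069e-01  4.23978463e-01 -6.05433946e-04]
 [ 4.23978855e-01 -9.05670436e-01  1.72940009e-03]
 [ 1.84904765e-04 -1.82296054e-03 -9.99998321e-01]] 0.1 [-0.73787401 -0.56592468  0.75559576]
```

View pics/scene0.png

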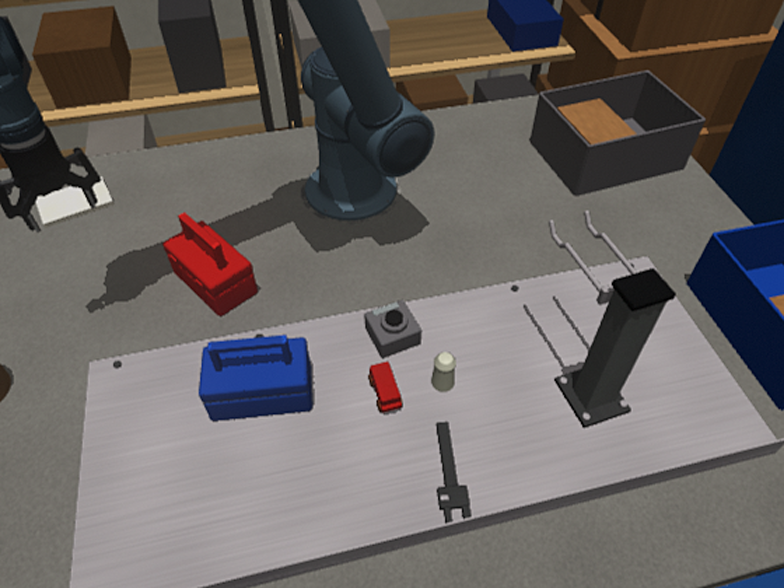

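View pics/top0.png

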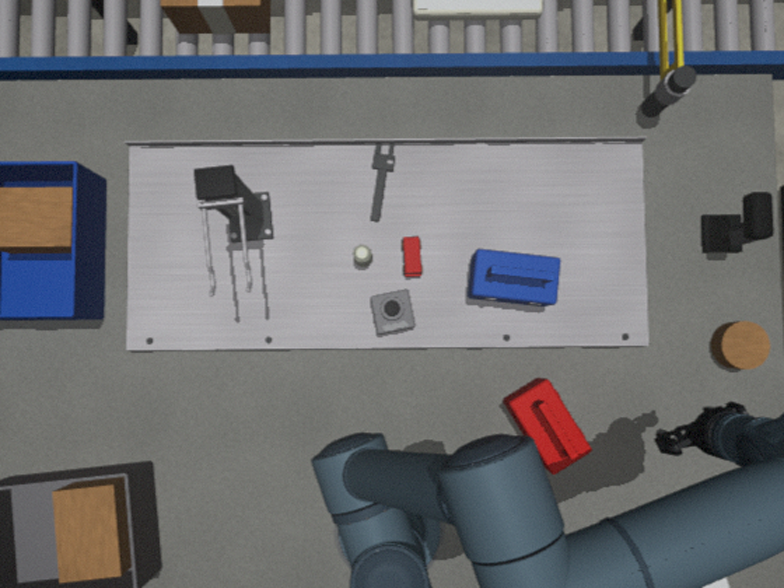

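The scene shows the blue lunchbox at (255,375) on the robot's right, the console at (393,328) and the scale with its prong tips at (552,225)/(588,214), all in 1.4x view pixels. The top view shows the bar at about (487–551, 275), the button at (392,308) and the tips at (211,291)/(248,287). Next I'll zoom in.

Run:
```python
from h import *
t=cam("top"); s=cam("scene")
def crop(c,x,y,w,h,k): return cv2.resize(c["im"][y:y+h,x:x+w,::-1],None,fx=k,fy=k,interpolation=cv2.INTER_CUBIC)
a=crop(t,325,170,80,60,5); b=crop(t,130,110,80,110,5)[:,:] 
m=np.zeros((600,800,3),np.uint8)
m[:300,:400]=a                      # top box
m[300:600,:400]=crop(t,130,140,80,60+0,5)[:300]  # hooks? 130..210, 140..200
m[300:600,:400]=crop(t,130,155,80,60,5)
m[:300,400:]=crop(s,140,230,80,60,5) # handle
m[300:,400:]=crop(s,380,145,80,60,5)
cv2.imwrite("pics/mos.png",m)
im=t["im"]; hsv=cv2.cvtColor(im,cv2.COLOR_RGB2HSV)
mk=cv2.inRange(hsv,(105,120,40),(125,255,255)); mk[:, :300]=0; mk[:150]=0; mk[260:]=0
cs=cv2.findContours(mk,0,2)[0]; c=max(cs,key=cv2.contourArea); rr=cv2.minAreaRect(c); print(rr)
for p in cv2.boxPoints(rr): print(p,onz(t,*p,0.115))
hsv2=cv2.cvtColor(im[200:245,260:300],cv2.COLOR_RGB2HSV); g=cv2.cvtColor(im,cv2.COLOR_RGB2GRAY)[205:235,268:292]
mk=(g<60).astype(np.uint8); n,l,st,ce=cv2.connectedComponentsWithStats(mk); print(st,ce+[268,205])
```

```text
((367.81707763671875, 197.64633178710938), (61.1790657043457, 33.79204559326172), 6.340191841125488)
[335.5488  211.06096] [ 0.48143616 -0.1662482   0.115     ]
[339.2805 177.4756] [ 0.5749229  -0.17815377  0.115     ]
[400.08536 184.2317 ] [ 0.55453369 -0.34674307  0.115     ]
[396.35367 217.81706] [ 0.46119509 -0.33412564  0.115     ]
[[  0   0  24  30 693]
 [ 10  11   1   1   1]
 [ 12  11   1   1   1]
 [ 13  12   4   8  15]
 [  7  14   1   1   1]
 [ 10  14   1   1   1]
 [  8  16   1   2   2]
 [ 10  16   1   1   1]
 [ 12  17   2   1   2]
 [  9  19   3   1   3]] [[279.45310245 219.45310245]
 [278.         216.        ]
 [280.         216.        ]
 [282.86666667 220.6       ]
 [275.         219.        ]
 [278.         219.        ]
 [276.         221.5       ]
 [278.         221.        ]
 [280.5        222.        ]
 [278.         224.        ]]
```

View pics/mos.png

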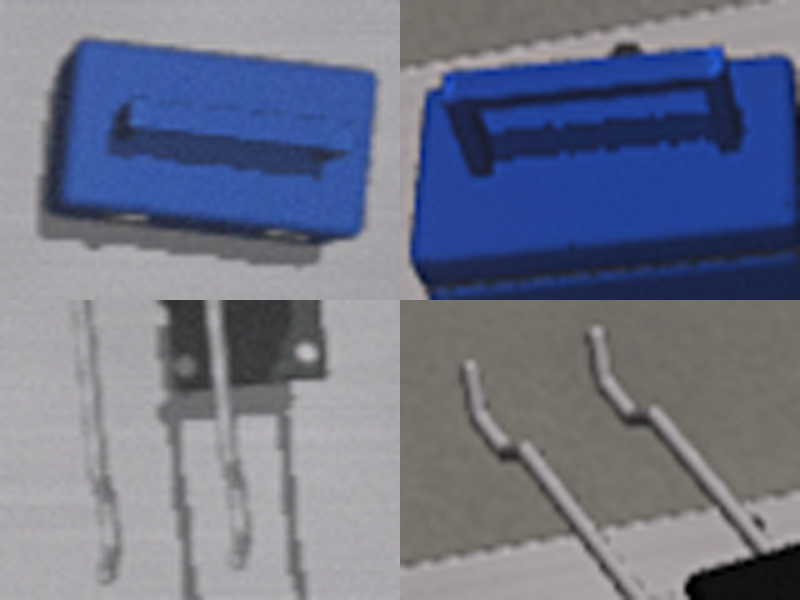

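In the mosaic, the bar's top centre is near scene pixel (176.8,245) and the lid corners are clear. The tips are at top pixels (151.6,210)/(177.4,207.4) and scene pixels (394,158)/(419.4,151).

Run:
```python
from h import *
t=cam("top"); s=cam("scene")
T=lambda x,y:(325+x/5,170+y/5); S=lambda x,y:(140+(x-400)/5,230+y/5)
for n,p in dict(TL=(85,40),TR=(377,70),BR=(360,238),BL=(65,205),C=(222,138),barL=(132,112),barR=(352,140)).items(): print("lid" ,n,onz(t,*T(*p),0.115),onz(t,*T(*p),0.175))
for p in [(445,75),(722,48),(722,75),(447,103),(584,75)]: print("bar scene",onz(s,*S(*p),0.175))
for a,b in [((151.6,210),(419.4,151)),((177.4,207.4),(394,158))]: print("tip",tri(t,a,s,b),onz(t,*a,.286),onz(s,*b,.286))
print("button",tri(t,(280,220),s,(281.4,227)),onz(t,280,220,.078),onz(s,281.4,227,.078))
# seat bottoms / arms: two points along arms in top
for a in [(130+100/5,155+180/5),(130+85/5,155),(130+232/5,155+160/5),(130+212/5,155)]: print("arm",onz(t,*a,.282))
for a in [(525-400,445-300),(625-400,590-300),(655-400,410-300),(760-400,548-300)]: print("armS",onz(s,380+a[0]/5,145+a[1]/5,.282))
print(sense()["time"])
```

```text
lid TL [ 0.57338865 -0.18568799  0.115     ] [ 0.56481011 -0.1774088   0.175     ]
lid TR [ 0.55517331 -0.34763318  0.115     ] [ 0.5474239  -0.33198252  0.175     ]
lid BR [ 0.46178032 -0.33592825  0.115     ] [ 0.458282   -0.32081038  0.175     ]
lid BL [ 0.48154444 -0.17303544  0.115     ] [ 0.47714649 -0.16533217  0.175     ]
lid C [ 0.51800853 -0.26072437  0.115     ] [ 0.5119508  -0.24902965  0.175     ]
lid barL [ 0.53294059 -0.21107723  0.115     ] [ 0.52620318 -0.20164237  0.175     ]
lid barR [ 0.51625114 -0.33280553  0.115     ] [ 0.51027341 -0.31782981  0.175     ]
bar scene [ 0.51226591 -0.31210109  0.175     ]
bar scene [ 0.52613452 -0.19521304  0.175     ]
bar scene [ 0.54043946 -0.19707997  0.175     ]
bar scene [ 0.52727774 -0.31202911  0.175     ]
bar scene [ 0.52639654 -0.2544115   0.175     ]
tip (array([0.47718178, 0.30203775, 0.2822754 ]), np.float64(0.007133662237622273)) [0.47545014 0.29765294 0.286     ] [0.48122256 0.30321466 0.286     ]
tip (array([0.48280517, 0.23970558, 0.27995888]), np.float64(0.005982350842781687)) [0.48117263 0.23559312 0.286     ] [0.48898649 0.23910302 0.286     ]
button (array([ 0.46054551, -0.00986126,  0.08156072]), np.float64(0.0054596528203877505)) [ 0.46009826 -0.01253687  0.078     ] [ 0.45847097 -0.00652375  0.078     ]
arm [0.52194077 0.30289377 0.282     ]
arm [0.61004234 0.31081097 0.282     ]
arm [0.53111445 0.2390291  0.282     ]
arm [0.60949985 0.24904932 0.282     ]
armS [0.53693379 0.24449878 0.282     ]
armS [0.62255138 0.24947008 0.282     ]
armS [0.53048162 0.30814502 0.282     ]
armS [0.61467444 0.31340413 0.282     ]
0.3
```

>>> {"name": "arm_command", "arguments": {
  "commands": [
    [0.07, 0, 0, 0, 0, 0, -8.3],
    [0.07, 0, 0, 0, 0, 0, -8.3],
    [0.07, 0, 0, 0, 0, 0, -8.3],
    [0.07, 0, 0, 0, 0, 0, -8.3],
    [0.07, 0, 0, 0, 0, 0, -8.3]
  ]
}}

```text
time: 0.8
eef_pos: [0.2438, -0.5207, 0.2312]
ee_rot: [[0.392, 0.92, -0.0], [0.92, -0.392, 0.0], [0.0, -0.0, -1.0]]
wrist_force: [0.7, -0.1, -0.3]
opening: 0.819
finger_force: 0.0
```

>>> {"name": "arm_command", "arguments": {
  "commands": [
    [0.07, 0, 0, 0, 0, 0, -8.3],
    [0.07, 0, 0, 0, 0, 0, -8.3],
    [0.07, 0.03, 0.024, 0, 0, 0, 0],
    [0.07, 0.03, 0.024, 0, 0, 0, 0],
    [0.07, 0.03, 0.024, 0, 0, 0, 0]
  ]
}}

```text
time: 1.3
eef_pos: [0.3265, -0.4392, 0.2312]
ee_rot: [[0.12, 0.993, 0.0], [0.993, -0.12, 0.0], [0.0, 0.0, -1.0]]
wrist_force: [0.5, 0.1, 0.4]
opening: 0.821
finger_force: 0.0
```

>>> {"name": "arm_command", "arguments": {
  "commands": [
    [0.07, 0.03, 0.024, 0, 0, 0, 0],
    [0.07, 0.03, 0.024, 0, 0, 0, 0],
    [0.07, 0.03, 0.024, 0, 0, 0, 0],
    [0.07, 0.03, 0.024, 0, 0, 0, 0],
    [0.07, 0.03, 0.024, 0, 0, 0, 0]
  ]
}}

```text
time: 1.8
eef_pos: [0.4639, -0.304, 0.2314]
ee_rot: [[0.119, 0.993, 0.0], [0.993, -0.119, -0.0], [-0.0, 0.0, -1.0]]
wrist_force: [-0.0, -0.2, -1.0]
opening: 0.818
finger_force: 0.0
```

>>> {"name": "arm_command", "arguments": {
  "commands": [
    [0.07, 0.03, 0.024, 0, 0, 0, 0],
    [0.07, 0.026, 0.024, 0, 0, 0, 0],
    [0.07, 0, 0, 0, 0, 0, 0],
    [0.07, 0, 0, 0, 0, 0, 0],
    [0.07, 0, 0, 0, 0, 0, 0]
  ]
}}

```text
time: 2.3
eef_pos: [0.5166, -0.2559, 0.2312]
ee_rot: [[0.119, 0.993, -0.001], [0.993, -0.119, -0.0], [-0.0, -0.001, -1.0]]
wrist_force: [-0.4, -0.3, 0.4]
opening: 0.822
finger_force: 0.0
```

Run:
```python
from h import *
s=cam("scene"); t=cam("top")
m=np.zeros((420,1,3),np.uint8)
save(np.hstack([s["im"][170:320,100:250],t["im"][130:280,290:440]]),"a1.png",k=2.6)
q=sense(); print(q["eef_pos"],q["ee_rot"],q["joints"],q["wrist_force"],q["opening"])
```

```text
[ 0.51640987 -0.25626553  0.23135095] [[ 1.20397593e-01  9.92725724e-01 -2.38119102e-04]
 [ 9.92725729e-01 -1.20397638e-01 -1.88056869e-04]
 [-2.15357869e-04 -2.13745365e-04 -9.99999954e-01]] [-3.26875659e+01  2.18038023e+01  4.91854277e+00  7.31204040e+01
 -1.64365538e-02  6.42274857e+01] [ 0.50366684  0.23155121 -0.63636521] 0.8239227183514914
```

View pics/a1.png

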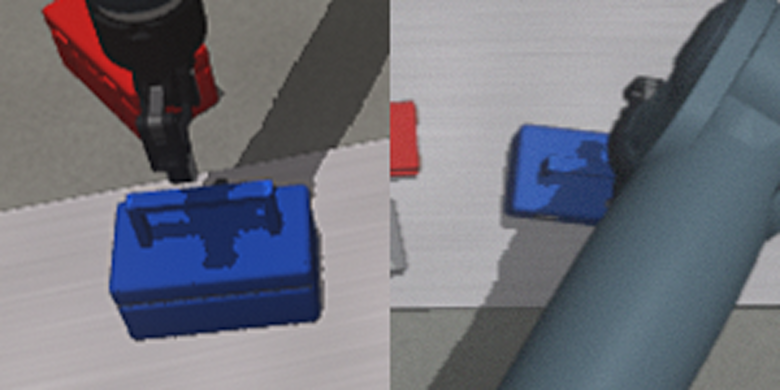

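The tool hangs over the bar's middle: in the left half (the scene view) the finger is at (180,165) and the bar runs from (130,200) to (272,185). I'll descend and grasp.

>>> {"name": "arm_command", "arguments": {
  "commands": [
    [0.07, 0, 0.004, 0.02, 0, 0, 0],
    [0.07, 0, 0, 0.02, 0, 0, 0],
    [0.07, 0, 0, 0.02, 0, 0, 0],
    [0.07, 0, 0, 0.011, 0, 0, 0],
    [0.07, 0, 0, 0.01, 0, 0, 0]
  ]
}}

```text
time: 2.9
eef_pos: [0.5205, -0.2564, 0.1497]
ee_rot: [[0.12, 0.993, -0.001], [0.993, -0.12, 0.0], [0.0, -0.001, -1.0]]
wrist_force: [-0.3, 0.2, -0.6]
opening: 0.819
finger_force: 0.0
```

>>> {"name": "arm_command", "arguments": {
  "commands": [
    [0.07, 0, 0, 0, 0, 0, 0],
    [0.03, 0, 0, 0, 0, 0, 0],
    [0.025, 0, 0, 0, 0, 0, 0],
    [0.02, 0, 0, 0, 0, 0, 0],
    [0.015, 0, 0, 0, 0, 0, 0]
  ]
}}

```text
time: 3.4
eef_pos: [0.5214, -0.2561, 0.151]
ee_rot: [[0.119, 0.993, 0.001], [0.993, -0.119, -0.001], [-0.001, 0.001, -1.0]]
wrist_force: [-1.0, -0.2, 2.2]
opening: 0.18
finger_force: 23.5
```

>>> {"name": "arm_command", "arguments": {
  "commands": [
    [0, 0, 0, 0, 0, 0, 0],
    [0, 0, 0, 0, 0, 0, 0],
    [0, 0, 0, 0, 0, 0, 0],
    [0, 0, 0, 0, 0, 0, 0],
    [0, 0, 0, 0, 0, 0, 0]
  ]
}}

```text
time: 3.9
eef_pos: [0.5212, -0.2561, 0.1511]
ee_rot: [[0.119, 0.993, 0.0], [0.993, -0.119, -0.001], [-0.001, 0.001, -1.0]]
wrist_force: [-3.1, 1.1, 5.9]
opening: 0.174
finger_force: 59.1
```

Run:
```python
from h import *
s=cam("scene")
save(s["im"][170:320,100:300],"a2.png",k=3)
q=sense(); print(q)
```

```text
{'time': 3.95, 'joints': array([-3.24087897e+01,  2.41296573e+01, -3.61591157e+00,  6.22093485e+01,
       -2.47183493e-02,  6.44149832e+01]), 'dq': array([ 0.01741122,  0.08499151,  0.04380351,  0.00778935, -0.01100305,
       -0.0500947 ]), 'tau': array([  0.48477061, -44.38879609,  25.21937728,  -1.0588818 ,
         0.28929125,  -0.0475449 ]), 'eef_pos': array([ 0.52119227, -0.25605144,  0.15107355]), 'ee_rot': array([[ 1.18816282e-01,  9.92916161e-01,  4.33066014e-04],
       [ 9.92915988e-01, -1.18815918e-01, -7.85933553e-04],
       [-7.28910990e-04,  5.23379872e-04, -9.99999597e-01]]), 'wrist_force': array([-2.52904145, -0.20184386,  4.98395644]), 'wrist_torque': array([ 0.06313448,  0.42179404, -0.02097842]), 'finger_force': 59.05217528343201, 'opening': 0.17531635004393548}
```

View pics/a2.png

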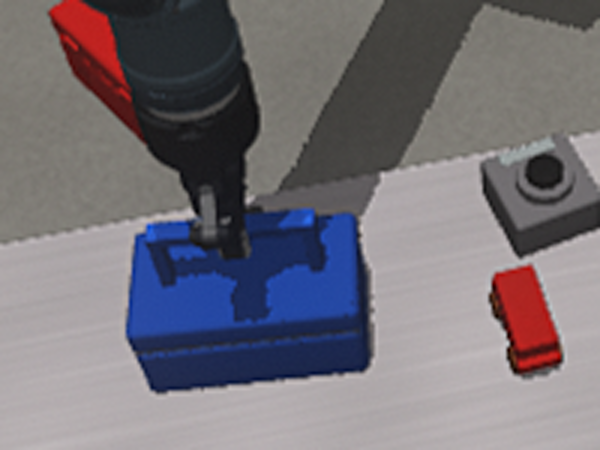

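The bar is gripped at its middle, with the fingers at about (225,230) and the bar from (147,232) to (316,217); the opening of about 15 mm matches the bar. Lifting.

>>> {"name": "arm_command", "arguments": {
  "commands": [
    [0, 0, 0, -0.005, 0, 0, 0],
    [0, 0, 0, -0.012, 0, 0, 0],
    [0, 0, 0, -0.02, 0, 0, 0],
    [0, 0, 0, -0.02, 0, 0, 0],
    [0, 0, 0, -0.02, 0, 0, 0]
  ]
}}

```text
time: 4.45
eef_pos: [0.5211, -0.2556, 0.2282]
ee_rot: [[0.119, 0.993, -0.0], [0.993, -0.119, 0.0], [0.0, -0.0, -1.0]]
wrist_force: [0.3, -0.1, -4.1]
opening: 0.177
finger_force: 58.7
```

>>> {"name": "arm_command", "arguments": {
  "commands": [
    [0, 0, 0, -0.02, 0, 0, 0],
    [0, 0, 0, -0.02, 0, 0, 0],
    [0, 0, 0, -0.015, 0, 0, 0],
    [0, 0, 0, -0.004, 0, 0, 0],
    [0, 0, 0, 0, 0, 0, 0]
  ]
}}

```text
time: 4.95
eef_pos: [0.5216, -0.256, 0.2869]
ee_rot: [[0.119, 0.993, 0.001], [0.993, -0.119, -0.001], [-0.001, 0.001, -1.0]]
wrist_force: [0.0, -0.7, -3.2]
opening: 0.174
finger_force: 58.7
```

>>> {"name": "arm_command", "arguments": {
  "commands": [
    [0, 0, 0, 0, 0, 0, 0],
    [0, 0, 0, 0, 0, 0, 0],
    [0, 0, 0, 0, 0, 0, 0],
    [0, 0, 0, 0, 0, 0, 0],
    [0, 0, 0, 0, 0, 0, 0]
  ]
}}

```text
time: 5.45
eef_pos: [0.5211, -0.2558, 0.286]
ee_rot: [[0.119, 0.993, -0.0], [0.993, -0.119, 0.0], [0.0, -0.0, -1.0]]
wrist_force: [0.5, 0.4, -3.4]
opening: 0.172
finger_force: 58.7
```

>>> {"name": "arm_command", "arguments": {
  "commands": [
    [0, 0, 0, 0, 0, 0, -3.3],
    [0, 0, 0, 0, 0, 0, -3],
    [0, 0, 0, 0, 0, 0, -3],
    [0, 0, 0, 0, 0, 0, -3],
    [0, 0.01, 0, 0, 0, 0, 0]
  ]
}}

```text
time: 5.95
eef_pos: [0.5203, -0.2465, 0.2861]
ee_rot: [[-0.094, 0.996, 0.0], [0.996, 0.094, -0.001], [-0.001, -0.0, -1.0]]
wrist_force: [-1.1, 0.6, -4.3]
opening: 0.175
finger_force: 58.7
```

>>> {"name": "arm_command", "arguments": {
  "commands": [
    [0, 0.02, -0.002, 0, 0, 0, 0],
    [0, 0.03, -0.002, 0, 0, 0, 0],
    [0, 0.03, -0.002, 0, 0, 0, 0],
    [0, 0.03, -0.002, 0, 0, 0, 0],
    [0, 0.03, -0.002, 0, 0, 0, 0]
  ]
}}

```text
time: 6.45
eef_pos: [0.4963, -0.1057, 0.2864]
ee_rot: [[-0.094, 0.996, 0.0], [0.996, 0.094, 0.0], [0.0, 0.0, -1.0]]
wrist_force: [0.2, 0.1, -2.6]
opening: 0.171
finger_force: 58.7
```

>>> {"name": "arm_command", "arguments": {
  "commands": [
    [0, 0.03, -0.002, 0, 0, 0, 0],
    [0, 0.03, -0.002, 0, 0, 0, 0],
    [0, 0.03, -0.002, 0, 0, 0, 0],
    [0, 0.03, -0.002, 0, 0, 0, 0],
    [0, 0.03, -0.002, 0, 0, 0, 0]
  ]
}}

```text
time: 6.95
eef_pos: [0.4718, 0.0426, 0.2865]
ee_rot: [[-0.095, 0.996, 0.0], [0.996, 0.095, 0.0], [0.0, 0.0, -1.0]]
wrist_force: [0.2, 0.5, -2.9]
opening: 0.174
finger_force: 58.7
```

>>> {"name": "arm_command", "arguments": {
  "commands": [
    [0, 0.03, -0.002, 0, 0, 0, 0],
    [0, 0.03, -0.002, 0, 0, 0, 0],
    [0, 0.03, -0.002, 0, 0, 0, 0],
    [0, 0.03, -0.002, 0, 0, 0, 0],
    [0, 0.03, -0.002, 0, 0, 0, 0]
  ]
}}

```text
time: 7.45
eef_pos: [0.4473, 0.1909, 0.2864]
ee_rot: [[-0.095, 0.996, 0.0], [0.996, 0.095, 0.0], [0.0, 0.0, -1.0]]
wrist_force: [0.7, -0.2, -3.6]
opening: 0.173
finger_force: 58.7
```

>>> {"name": "arm_command", "arguments": {
  "commands": [
    [0, 0.03, -0.002, 0, 0, 0, 0],
    [0, 0.02, -0.002, 0, 0, 0, 0],
    [0, 0.018, -0.002, 0, 0, 0, 0],
    [0, 0, 0, 0, 0, 0, 0],
    [0, 0, 0, 0, 0, 0, 0]
  ]
}}

```text
time: 7.95
eef_pos: [0.4353, 0.2565, 0.2863]
ee_rot: [[-0.096, 0.995, 0.0], [0.995, 0.096, -0.001], [-0.001, -0.0, -1.0]]
wrist_force: [-0.5, 0.3, -3.5]
opening: 0.176
finger_force: 58.7
```

Run:
```python
from h import *
s=cam("scene"); t=cam("top")
save(np.hstack([s["im"][110:270,330:490],t["im"][100:260,90:250]]),"a3.png",k=2.4)
q=sense(); print(q["time"],q["eef_pos"],q["ee_rot"],q["wrist_force"])
for c,o in((s,(330,110)),(t,(90,100))):
  for p in [(.481,.270,.286),(.507,.2725,.270),np.array(q["eef_pos"])+[0,0,.0245]]: print((proj(c,p)-o)*2.4)
```

```text
8.05 [0.4357088  0.25580523 0.2863135 ] [[-9.46765316e-02  9.95508085e-01  8.93452933e-05]
 [ 9.95507957e-01  9.46765648e-02 -5.05339530e-04]
 [-5.11528493e-04  4.11001564e-05 -9.99999868e-01]] [-0.13047558 -0.42255561 -3.33942232]
[181.2930609  103.98482696]
[191.91114634 135.19924699]
[152.51788401  54.39791685]
[175.45321511 258.23780349]
[176.87986767 234.09334782]
[183.66433293 302.14693943]
```

View pics/a3.png

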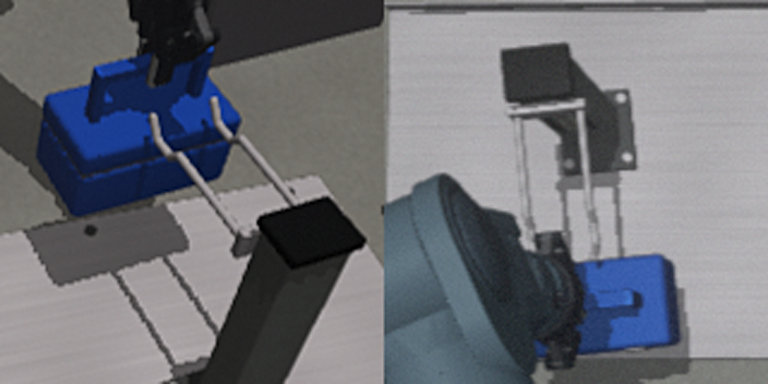

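The box is held short of the tips. In the left half (scene view) the tips are at (153,118)/(215,100), with the bar behind and above them from (95,70) to (212,47). It needs 10 mm more sideways, then forward.

>>> {"name": "arm_command", "arguments": {
  "commands": [
    [0, 0.005, 0, 0, 0, 0, 0],
    [0, 0.005, 0, 0, 0, 0, 0],
    [0, 0, 0.005, 0, 0, 0, 0],
    [0, 0, 0.008, 0, 0, 0, 0],
    [0, 0, 0.008, 0, 0, 0, 0]
  ]
}}

```text
time: 8.55
eef_pos: [0.4567, 0.2683, 0.2862]
ee_rot: [[-0.095, 0.995, 0.0], [0.995, 0.095, -0.0], [-0.0, 0.0, -1.0]]
wrist_force: [0.6, -0.1, -3.4]
opening: 0.178
finger_force: 58.7
```

>>> {"name": "arm_command", "arguments": {
  "commands": [
    [0, 0, 0.01, 0, 0, 0, 0],
    [0, 0, 0.01, 0, 0, 0, 0],
    [0, 0, 0.01, 0, 0, 0, 0],
    [0, 0, 0.01, 0, 0, 0, 0],
    [0, 0, 0.007, 0, 0, 0, 0]
  ]
}}

```text
time: 9.05
eef_pos: [0.5037, 0.2728, 0.286]
ee_rot: [[-0.095, 0.995, 0.0], [0.995, 0.095, -0.0], [-0.0, 0.0, -1.0]]
wrist_force: [0.1, -0.6, -3.2]
opening: 0.17
finger_force: 58.7
```

>>> {"name": "arm_command", "arguments": {
  "commands": [
    [0, 0, 0.003, 0, 0, 0, 0],
    [0, 0, 0, 0, 0, 0, 0],
    [0, 0, 0, 0, 0, 0, 0],
    [0, 0, 0, 0, 0, 0, 0],
    [0, 0, 0, 0, 0, 0, 0]
  ]
}}

```text
time: 9.55
eef_pos: [0.5052, 0.2731, 0.2864]
ee_rot: [[-0.096, 0.995, 0.0], [0.995, 0.096, -0.0], [-0.0, 0.0, -1.0]]
wrist_force: [0.6, 0.1, -3.8]
opening: 0.167
finger_force: 58.7
```

Run:
```python
from h import *
s=cam("scene"); t=cam("top")
save(np.hstack([s["im"][110:210,360:460],t["im"][140:240,120:220]]),"a4.png",k=4)
q=sense(); p=np.array(q["eef_pos"]); R=q["ee_rot"]; print(q["time"],p,q["wrist_force"])
b=p+[0,0,.0185]; X=np.array([.9954,.0958,0]); Y=np.array([-.0958,.9954,0])
for e in(-.06,.06): print("bar top end scene/top",e,(proj(s,b+Y*e+[0,0,.006])-[360,110])*4,(proj(t,b+Y*e+[0,0,.006])-[120,140])*4)
for e in(-.032,.032):
  for n,o in(("tip",[-.026,.016]),("seat",[0,0])): print(n,e,(proj(s,np.array([.507,.2725,.27])+Y*e+X*o[0]+[0,0,o[1]])-[360,110])*4)
```

```text
9.65 [0.5053346  0.27310045 0.28639868] [-0.2980507  -0.24206153 -3.99115231]
bar top end scene/top -0.06 [116.49979124 193.24749047] [258.655889   215.27925591]
bar top end scene/top 0.06 [313.51966938 143.32987224] [ 55.9070812  236.48239134]
tip -0.032 [130.89764533 186.43892108]
seat -0.032 [148.40688988 238.75683158]
tip 0.032 [232.88349996 160.64498072]
seat 0.032 [250.55271911 212.10152975]
```

View pics/a4.png

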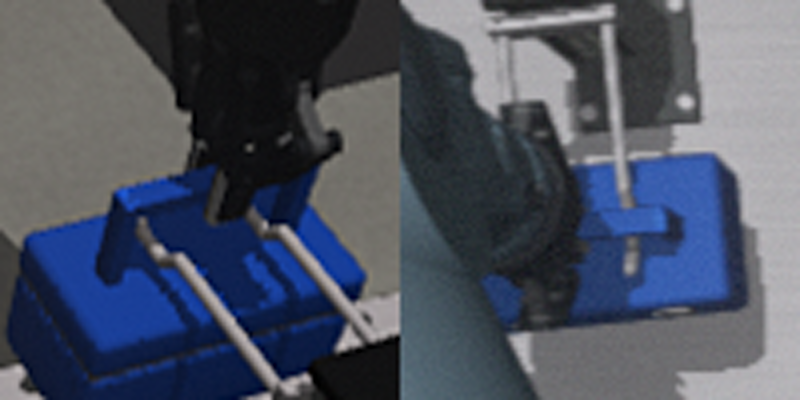

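The bar crosses both prongs over the seat: in the right half (top view) the right prong's tip is at (630,270) and its kink at about (625,195), with the bar at (628,222). x and y are good to about 3 mm, so I'll lower gently.

>>> {"name": "arm_command", "arguments": {
  "commands": [
    [0, 0, 0.002, 0.003, 0, 0, 0],
    [0, 0, 0, 0.005, 0, 0, 0],
    [0, 0, 0, 0.005, 0, 0, 0],
    [0, 0, 0, 0.005, 0, 0, 0],
    [0, 0, 0, 0.003, 0, 0, 0]
  ]
}}

```text
time: 10.15
eef_pos: [0.5072, 0.2731, 0.2643]
ee_rot: [[-0.096, 0.995, -0.001], [0.995, 0.096, -0.001], [-0.0, -0.001, -1.0]]
wrist_force: [0.9, -0.4, -2.3]
opening: 0.177
finger_force: 58.7
```

>>> {"name": "arm_command", "arguments": {
  "commands": [
    [0, 0, 0, 0.0015, 0, 0, 0],
    [0, 0, 0, 0.0015, 0, 0, 0],
    [0, 0, 0, 0.0015, 0, 0, 0],
    [0, 0, 0, 0.0015, 0, 0, 0],
    [0, 0, 0, 0.0015, 0, 0, 0]
  ]
}}

```text
time: 10.65
eef_pos: [0.5076, 0.2733, 0.2578]
ee_rot: [[-0.096, 0.995, 0.0], [0.995, 0.096, -0.0], [-0.0, 0.0, -1.0]]
wrist_force: [-0.9, -0.9, -2.8]
opening: 0.174
finger_force: 58.7
```

>>> {"name": "arm_command", "arguments": {
  "commands": [
    [0, 0, 0, 0.0015, 0, 0, 0],
    [0, 0, 0, 0.0015, 0, 0, 0],
    [0, 0, 0, 0.0015, 0, 0, 0],
    [0, 0, 0, 0.0015, 0, 0, 0],
    [0, 0, 0, 0.0015, 0, 0, 0]
  ]
}}

```text
time: 11.15
eef_pos: [0.5077, 0.2733, 0.2503]
ee_rot: [[-0.096, 0.995, 0.0], [0.995, 0.096, 0.0], [0.0, 0.0, -1.0]]
wrist_force: [-0.5, 0.2, -1.9]
opening: 0.173
finger_force: 58.8
```

>>> {"name": "arm_command", "arguments": {
  "commands": [
    [0, 0, 0, 0.0015, 0, 0, 0],
    [0, 0, 0, 0.0015, 0, 0, 0],
    [0, 0, 0, 0.0015, 0, 0, 0],
    [0, 0, 0, 0.0015, 0, 0, 0],
    [0, 0, 0, 0.001, 0, 0, 0]
  ]
}}

```text
time: 11.65
eef_pos: [0.5076, 0.2733, 0.2433]
ee_rot: [[-0.096, 0.995, 0.0], [0.995, 0.096, 0.0], [0.0, 0.0, -1.0]]
wrist_force: [0.6, -0.2, -0.6]
opening: 0.169
finger_force: 58.9
```

Run:
```python
from h import *
F=[]
for i in range(12):
    s=cam("scene"); q=sense(); F.append(np.r_[q["wrist_force"],q["wrist_torque"]])
print(q["time"],q["eef_pos"],np.mean(F,0).round(2),np.std(F,0).round(2))
```

```text
12.25 [0.5076444  0.27333113 0.2433644 ] [ 0.06  0.03 -0.74  0.03 -0.04 -0.01] [0.69 0.54 0.53 0.03 0.02 0.02]
```

>>> {"name": "arm_command", "arguments": {
  "commands": [
    [0, 0, 0, 0.001, 0, 0, 0],
    [0, 0, 0, 0.001, 0, 0, 0],
    [0, 0, 0, 0.001, 0, 0, 0],
    [0, 0, 0, 0.001, 0, 0, 0],
    [0, 0, 0, 0.0005, 0, 0, 0]
  ]
}}

```text
time: 12.75
eef_pos: [0.5076, 0.2733, 0.2387]
ee_rot: [[-0.096, 0.995, 0.0], [0.995, 0.096, 0.0], [-0.0, 0.0, -1.0]]
wrist_force: [0.9, -0.3, -0.1]
opening: 0.173
finger_force: 59.0
```

Run:
```python
from h import *
F=[]
for i in range(30):
    s=cam("scene"); q=sense(); F.append(np.r_[q["wrist_force"],q["wrist_torque"]])
print(q["time"],q["eef_pos"],np.mean(F,0).round(2),np.std(F,0).round(2))
save(s["im"][110:230,350:470],"a5.png",k=4)
```

```text
14.25 [0.50763327 0.27327341 0.23879781] [ 0.7   0.62 -0.11  0.09 -0.15 -0.  ] [0.46 0.47 0.43 0.04 0.04 0.03]
```

View pics/a5.png

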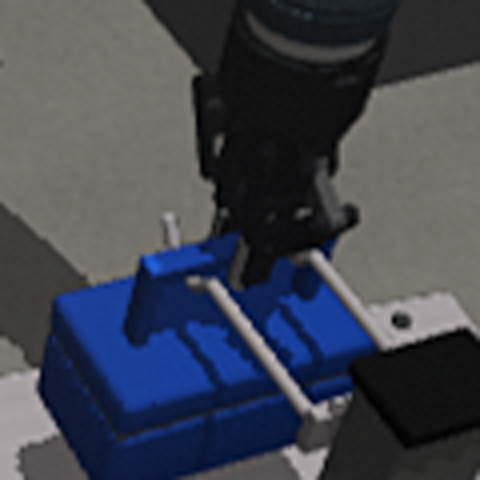

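The bar lies in the seats: the tip at (168,220) is in front of it, the kink at (205,285) behind it, and the load is almost all transferred. Releasing.

>>> {"name": "arm_command", "arguments": {
  "commands": [
    [0.017, 0, 0, 0, 0, 0, 0],
    [0.019, 0, 0, 0, 0, 0, 0],
    [0.021, 0, 0, 0, 0, 0, 0],
    [0.025, 0, 0, 0, 0, 0, 0],
    [0.03, 0, 0, 0, 0, 0, 0]
  ]
}}

```text
time: 14.75
eef_pos: [0.5075, 0.2732, 0.2387]
ee_rot: [[-0.096, 0.995, -0.0], [0.995, 0.096, -0.0], [-0.0, -0.0, -1.0]]
wrist_force: [-0.5, -0.1, -0.3]
opening: 0.35
finger_force: 0.0
```

>>> {"name": "arm_command", "arguments": {
  "commands": [
    [0.035, 0, 0, 0, 0, 0, 0],
    [0.04, 0, 0, 0, 0, 0, 0],
    [0.045, 0, 0, 0, 0, 0, 0],
    [0.045, 0, 0, 0, 0, 0, 0],
    [0.045, 0, 0, 0, 0, 0, 0]
  ]
}}

```text
time: 15.25
eef_pos: [0.5076, 0.2733, 0.2388]
ee_rot: [[-0.096, 0.995, 0.0], [0.995, 0.096, -0.0], [-0.0, 0.0, -1.0]]
wrist_force: [-0.1, 0.7, 0.0]
opening: 0.522
finger_force: 0.0
```

Run:
```python
from h import *
s=cam("scene");t=cam("top"); q=sense(); print(q["time"],q["eef_pos"],q["opening"],q["finger_force"],q["wrist_force"])
save(np.hstack([s["im"][110:230,350:470],t["im"][140:260,120:240]]),"a6.png",k=3.3)
```

```text
15.35 [0.50756244 0.27330517 0.23877687] 0.5241946278177776 0.0 [ 0.19573931 -0.64609201  1.52389812]
```

View pics/a6.png

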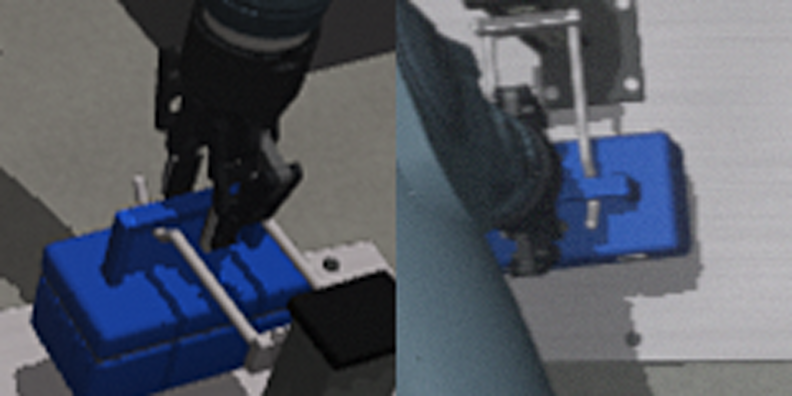

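It's released and hanging: the fingers are clear of the bar, and the box is upright across both prongs. Retreat straight up, then go to the button.

>>> {"name": "arm_command", "arguments": {
  "commands": [
    [0.045, 0, 0, -0.005, 0, 0, 0],
    [0.045, 0, 0, -0.01, 0, 0, 0],
    [0.045, 0, 0, -0.015, 0, 0, 0],
    [0.045, 0, 0, -0.02, 0, 0, 0],
    [0.045, 0, 0, -0.02, 0, 0, 0]
  ]
}}

```text
time: 15.85
eef_pos: [0.5075, 0.2732, 0.3104]
ee_rot: [[-0.096, 0.995, 0.001], [0.995, 0.096, 0.0], [0.0, 0.001, -1.0]]
wrist_force: [0.5, -0.2, 0.5]
opening: 0.524
finger_force: 0.0
```

>>> {"name": "arm_command", "arguments": {
  "commands": [
    [0.045, 0, 0, -0.02, 0, 0, 0],
    [0.045, 0, 0, -0.02, 0, 0, 0],
    [0.045, 0, 0, 0, 0, 0, 0],
    [0, -0.02, -0.005, 0, 0, 0, 0],
    [0, -0.035, -0.01, 0, 0, 0, 0]
  ]
}}

```text
time: 16.35
eef_pos: [0.4981, 0.2179, 0.3477]
ee_rot: [[-0.098, 0.995, -0.0], [0.995, 0.098, 0.0], [0.0, -0.0, -1.0]]
wrist_force: [0.8, -0.3, 0.1]
opening: 0.195
finger_force: 0.0
```

>>> {"name": "arm_command", "arguments": {
  "commands": [
    [0, -0.037, -0.01, 0, 0, 0, 0],
    [0, -0.037, -0.01, 0, 0, 0, 0],
    [0, -0.037, -0.01, 0, 0, 0, 0],
    [0, -0.037, -0.01, 0, 0, 0, 0],
    [0, -0.037, -0.01, 0, 0, 0, 0]
  ]
}}

```text
time: 16.85
eef_pos: [0.4651, 0.0268, 0.3482]
ee_rot: [[-0.096, 0.995, -0.0], [0.995, 0.096, -0.0], [-0.0, -0.0, -1.0]]
wrist_force: [0.9, -1.6, 0.0]
opening: 0.001
finger_force: 0.0
```

>>> {"name": "arm_command", "arguments": {
  "commands": [
    [0, -0.037, -0.01, 0, 0, 0, 0],
    [0, 0, 0, 0.02, 0, 0, 0],
    [0, 0, 0, 0.04, 0, 0, 0],
    [0, 0, 0, 0.04, 0, 0, 0],
    [0, 0, 0, 0.04, 0, 0, 0]
  ]
}}

```text
time: 17.35
eef_pos: [0.459, -0.0098, 0.207]
ee_rot: [[-0.095, 0.995, 0.001], [0.995, 0.095, -0.0], [-0.0, 0.001, -1.0]]
wrist_force: [1.4, -0.1, -0.2]
opening: -0.0
finger_force: 0.0
```

>>> {"name": "arm_command", "arguments": {
  "commands": [
    [0, 0, 0, 0.04, 0, 0, 0],
    [0, 0, 0, 0.03, 0, 0, 0],
    [0, 0, 0, 0.02, 0, 0, 0],
    [0, 0, 0, 0, 0, 0, 0],
    [0, 0, 0, 0, 0, 0, 0]
  ]
}}

```text
time: 17.85
eef_pos: [0.4589, -0.0096, 0.1188]
ee_rot: [[-0.096, 0.995, -0.001], [0.995, 0.096, 0.0], [0.0, -0.001, -1.0]]
wrist_force: [0.3, -0.7, 0.5]
opening: 0.0
finger_force: 0.0
```

Run:
```python
from h import *
s=cam("scene");t=cam("top"); q=sense(); print(q["time"],q["eef_pos"],q["opening"],q["wrist_force"])
a=np.hstack([s["im"][190:270,250:330],s["im"][130:210,370:450]])
b=np.hstack([t["im"][180:260,240:320],t["im"][140:220,120:200]])
save(np.vstack([a,b]),"a7.png",k=3.7)
```

```text
17.95 [ 0.46047188 -0.00981688  0.12009485] 0.001953044317008612 [1.21382483 0.02365893 0.74021534]
```

View pics/a7.png

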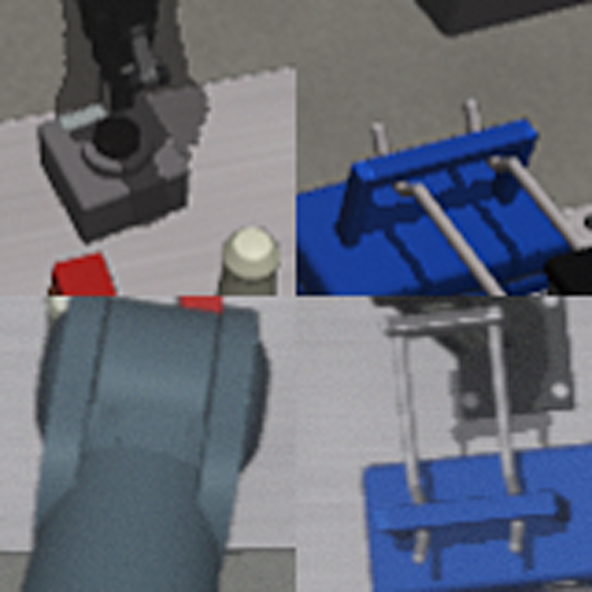

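The lunchbox hangs upright across both prongs (upper right), and the closed fingers are right above the button at (117,138) (upper left). Pressing.

>>> {"name": "arm_command", "arguments": {
  "commands": [
    [0, 0, 0, 0.012, 0, 0, 0],
    [0, 0, 0, 0.012, 0, 0, 0],
    [0, 0, 0, 0.006, 0, 0, 0],
    [0, 0, 0, 0.004, 0, 0, 0],
    [0, 0, 0, 0.003, 0, 0, 0]
  ]
}}

```text
time: 18.45
eef_pos: [0.4608, -0.0099, 0.0853]
ee_rot: [[-0.096, 0.995, 0.003], [0.995, 0.096, -0.001], [-0.001, 0.003, -1.0]]
wrist_force: [-14.3, 0.9, 47.9]
opening: -0.004
finger_force: 23.8
```

>>> {"name": "arm_command", "arguments": {
  "commands": [
    [0, 0, 0, 0.002, 0, 0, 0],
    [0, 0, 0, 0.001, 0, 0, 0],
    [0, 0, 0, 0.001, 0, 0, 0],
    [0, 0, 0, 0, 0, 0, 0],
    [0, 0, 0, 0, 0, 0, 0]
  ]
}}

```text
time: 18.95
eef_pos: [0.4609, -0.0099, 0.0851]
ee_rot: [[-0.096, 0.995, 0.006], [0.995, 0.096, -0.001], [-0.002, 0.006, -1.0]]
wrist_force: [-20.9, 3.6, 59.0]
opening: 0.002
finger_force: 29.6
```

>>> {"name": "arm_command", "arguments": {
  "commands": [
    [0, 0, 0, -0.003, 0, 0, 0],
    [0, 0, 0, -0.002, 0, 0, 0],
    [0, 0, 0, -0.001, 0, 0, 0],
    [0, 0, 0, 0, 0, 0, 0],
    [0, 0, 0, 0, 0, 0, 0]
  ]
}}

```text
time: 19.45
eef_pos: [0.4606, -0.0098, 0.0859]
ee_rot: [[-0.096, 0.995, 0.003], [0.995, 0.096, -0.001], [-0.001, 0.003, -1.0]]
wrist_force: [-3.7, 0.9, 11.6]
opening: 0.005
finger_force: 5.8
```

Run:
```python
from h import *
F=[]
for i in range(10):
    s=cam("scene"); q=sense(); F.append(np.r_[q["wrist_force"],q["eef_pos"]])
print(q["time"],np.mean(F,0).round(4))
```

```text
19.95 [-3.26900e+00  1.72500e-01  1.15594e+01  4.60600e-01 -9.80000e-03
  8.59000e-02]
```

>>> {"name": "arm_command", "arguments": {
  "commands": [
    [0, 0, 0, -0.002, 0, 0, 0],
    [0, 0, 0, 0, 0, 0, 0],
    [0, 0, 0, 0, 0, 0, 0],
    [0, 0, 0, 0, 0, 0, 0],
    [0, 0, 0, 0, 0, 0, 0]
  ]
}}

```text
time: 20.45
eef_pos: [0.4605, -0.0098, 0.0863]
ee_rot: [[-0.096, 0.995, 0.002], [0.995, 0.096, -0.0], [-0.001, 0.002, -1.0]]
wrist_force: [0.5, 0.3, 4.7]
opening: -0.001
finger_force: 2.3
```

Run:
```python
from h import *
F=[]
for i in range(10):
    s=cam("scene"); q=sense(); F.append(np.r_[q["wrist_force"],q["eef_pos"]])
print(q["time"],np.mean(F,0).round(4))
```

```text
20.95 [ 2.7134 -0.2361  4.7906  0.4604 -0.0098  0.0862]
```

>>> {"name": "arm_command", "arguments": {
  "commands": [
    [0, 0, 0, -0.002, 0, 0, 0],
    [0, 0, 0, 0, 0, 0, 0],
    [0, 0, 0, 0, 0, 0, 0],
    [0, 0, 0, 0, 0, 0, 0],
    [0, 0, 0, 0, 0, 0, 0]
  ]
}}

```text
time: 21.45
eef_pos: [0.4592, -0.0096, 0.0876]
ee_rot: [[-0.096, 0.995, -0.0], [0.995, 0.096, -0.0], [-0.0, -0.0, -1.0]]
wrist_force: [3.0, -0.3, 3.4]
opening: -0.0
finger_force: 1.9
```

Run:
```python
from h import *
F=[]
for i in range(10):
    s=cam("scene"); q=sense(); F.append(np.r_[q["wrist_force"],q["eef_pos"]])
print(q["time"],np.mean(F,0).round(4))
```

```text
21.95 [ 2.4398 -0.5212  3.6568  0.4592 -0.0096  0.0877]
```

>>> {"name": "arm_command", "arguments": {
  "commands": [
    [0, 0, 0, -0.002, 0, 0, 0],
    [0, 0, 0, 0, 0, 0, 0],
    [0, 0, 0, 0, 0, 0, 0],
    [0, 0, 0, 0, 0, 0, 0],
    [0, 0, 0, 0, 0, 0, 0]
  ]
}}

```text
time: 22.45
eef_pos: [0.459, -0.0096, 0.0896]
ee_rot: [[-0.096, 0.995, -0.001], [0.995, 0.096, -0.0], [0.0, -0.001, -1.0]]
wrist_force: [1.2, -0.5, 3.4]
opening: 0.002
finger_force: 1.4
```

Run:
```python
from h import *
F=[]
for i in range(10):
    s=cam("scene"); q=sense(); F.append(np.r_[q["wrist_force"],q["eef_pos"]])
print(q["time"],np.mean(F,0).round(4))
```

```text
22.95 [ 0.956  -0.3747  2.5715  0.459  -0.0096  0.0896]
```

The soft spring force on the way up confirms the button had bottomed at z≈0.086. Moving clear.

>>> {"name": "arm_command", "arguments": {
  "commands": [
    [0, 0, 0, -0.005, 0, 0, 0],
    [0, 0, 0, -0.01, 0, 0, 0],
    [0, 0, 0, -0.03, 0, 0, 0],
    [0, 0, 0, -0.03, 0, 0, 0],
    [0, 0, 0, -0.03, 0, 0, 0]
  ]
}}

```text
time: 23.45
eef_pos: [0.4584, -0.0094, 0.1961]
ee_rot: [[-0.096, 0.995, -0.001], [0.995, 0.096, 0.0], [0.0, -0.001, -1.0]]
wrist_force: [0.1, 0.5, 0.5]
opening: 0.003
finger_force: 0.0
```

>>> {"name": "arm_command", "arguments": {
  "commands": [
    [0, 0, 0, -0.02, 0, 0, 0],
    [0, 0, 0, 0, 0, 0, 0],
    [0, 0, 0, 0, 0, 0, 0],
    [0, 0, 0, 0, 0, 0, 0],
    [0, 0, 0, 0, 0, 0, 0]
  ]
}}

```text
time: 23.95
eef_pos: [0.4583, -0.0094, 0.2135]
ee_rot: [[-0.096, 0.995, -0.003], [0.995, 0.096, 0.0], [0.001, -0.003, -1.0]]
wrist_force: [0.2, 0.1, -0.1]
opening: -0.001
finger_force: 0.0
```

Run:
```python
from h import *
s=cam("scene"); save(s["im"],"end.png",k=1.4)
q=sense(); print(q["time"],q["eef_pos"],q["wrist_force"])
print(job_done())
```

```text
24.0 [ 0.45839424 -0.00947639  0.21359973] [-0.08984717  0.00663006  0.23892906]
the job is handed in; nothing more can be done
None
```

The lunchbox was left hanging across both prongs of the scale, the record button was pressed fully in (to about 59 N at its stop) and released, and the job was handed in at 24 s; no verdict came back, and I didn't check a final picture.

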